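# Tap the stop slide up to the red pointer

### The job

Set the blue stop slide on its rail so that the white line across it is level with the tip of the red pointer beside the rail. It is stiff, so nudge it along in several small taps, letting it come to rest between taps while it is still clearly short of the pointer, and do not run it past the pointer. Leave the dark grey slide on the other rail where it is.

Things in the scene. Friction and masses are not known exactly. Their poses are not given: they have to be found in the camera images.
- stop_slide (a joint): Position of the blue slide on its rail, m: 0 to 0.215, growing towards the pointer (the robot's left, +y, when the rail is not turned), which is 55 to 160 mm on from the start. Dry friction about 5 N plus 30 N per m/s, no spring: it stays where it is left. The rail is fixed, aluminium, 50 mm wide, 338 long, 22 high (end caps 23.5), turned up to 12 degrees about the vertical.
- stop_line (a point): Middle of the white line on top of the blue slide = centre of its top face, 65 mm above the bench. y: along the rail the way it must go; x: across the rail, away from the robot; z up. Block 44 mm in x, 40 in y, 42 high, on the rail; the flat end face to tap is 20 mm behind the line (-y), the rail behind it is clear. A 16 mm brass thumbscrew sticks out 14 mm from its -x side.
- mark_tip (a point): Tip of the red pointer, 58 mm above the bench, 31 mm to the +x side of the rail's centre line; axes as for the stop line. The line is level with the tip when its y in this frame is 0; negative is short. Fixed red post 22 mm square, 66 mm high overall, beside the rail, its cone pointing to the rail; it does not reach into the slide's path.
- spare_line (a point): Centre of the top face of the dark grey slide, same size, 65 mm above the bench, on a second identical rail without a pointer; to be left alone. Either rail may be the one nearer the robot; their centres are about 130 to 200 mm apart in x.
Mind the look-alikes: they are no part of the job. Of the things that look like the part that bears mark_tip, the middle-sized one is meant.

How it is judged:
On the way:
1. the blue slide has been tapped on by more than 8 mm and has come to rest while still more than 14 mm short of the pointer (distance of stop_line from where it was at the start of the episode above 0.008 m and y of stop_line in the frame of mark_tip below -0.014 m and velocity of joint stop_slide between -0.003 and 0.003 m/s), for 0.2 s.
At the end, for the whole second after the job is handed in: The white line of the blue slide is within 10 mm of level with the tip of the red pointer, measured along the rail, and at rest; the dark grey slide is within 8 mm of where it began (y of stop_line in the frame of mark_tip between -0.01 and 0.01 m and distance of spare_line from where it was at the start of the episode below 0.008 m and velocity of joint stop_slide between -0.003 and 0.003 m/s); the robot touches nothing.
It fails at once if the blue slide ran more than 10 mm past the pointer (y of stop_line in the frame of mark_tip above 0.01 m).
It fails at once if the dark grey slide was moved by more than 8 mm (distance of spare_line from where it was at the start of the episode above 0.008 m).
It also fails if it takes over 40 s, if anything falls off the work surface, if the arm or the gripper's body presses on something with over 40 N, if the wrist force passes 120 N, or if a joint passes its speed limit or range.

### The arm

A 6-joint arm with a two-finger parallel gripper is mounted at the origin on the work surface. World frame = base frame: x ahead of the robot, y to its left, z up, the work surface at z = 0. Lengths are in m, angles in rad, forces in N, time in s.
With the tool pointing down it reaches from about 0.25 to 0.8 m from the base axis. Payload 3.9 kg.
Tool frame: the origin (TCP) lies at the very end of the fingers, on their centre line; the grasp point (between the pads) lies 19 mm behind it (robot.hold_point_z is the distance from the TCP to the grasp point, in m); y points along the fingers, z is the direction in which the jaws open and shut, and the axes are right-handed (so a half turn about y gives the same grasp; the last joint's range is limited). The gripper opens to 85 mm and grips with 20 to 120 N. Pads are 22 mm wide; open, the fingers measure 114 mm over their backs; the gripper's body (76 mm by 85 mm) begins 54 mm behind the grasp point. The pads swing forward as they close: fully open they stand 13 mm farther back than shut.
Start: joints at [1.2, 0.26, -0.138, 1.173, 0, 1.571], TCP at [0.19, 0.489, 0.231] pointing down, gripper open.
Joint ranges: [-2.78, 2.78], [-0.83, 1.72], [-1.28, 1.37], [-1.9, 2.12], [-1.57, 1.48], [-3.14, 3.14]. Speed limits (rad/s): [2.57, 2.57, 3.14, 3.14, 3.14, 3.14].

### API

Orientations are given as [roll, pitch, yaw] about the fixed x, y, z axes, in that order (R = Rz(yaw) Ry(pitch) Rx(roll)).
In Python, from rig import robot, kinematics, get_obs, cams gives the robot as it stands. Calls block until the motion is done:
- robot.reach(position, orientation): joint-space move of the TCP to a pose.
- robot.line_to(position, orientation=None, feed=0.15): straight line of the TCP; orientation=None keeps the orientation; feed is the mean speed in m/s.
- robot.movej(angles): joint-space move.
- robot.command_gripper(opening, squeeze=None): finger opening in m; squeeze is the grip in N (None keeps the last); returns when the fingers have stopped.
- robot.hold(seconds).
- kinematics.inverse_kinematics(position, orientation): joint angles nearest the present ones, or None.
- get_obs(): the state.
- cams.read_camera(name): name is "scene" or "top"; returns a dict with "img" (420x560x3 uint8, blue, green, red), "intrinsics" (3x3 intrinsics, pixels), "R" (3x3) and "t" (3): a world point X has camera coordinates R X + t. Camera axes: x right, y down, z forward; pixel columns grow to the right and rows downward; lengths in m; the calibration is good to about 2 mm. A picture is of the moment at which its call begins. There is no depth.
A pose or a line that the arm cannot do raises robot.PlanningError and nothing moves.
- robot.finish_job(): hands the job in, once; it reports no verdict.
The state is a dict: "time": time; "joint_pos": joint angles; "joint_vel": joint speeds; "joint_torque": joint torques, N m; "ee_pos": TCP position; "tool_rot": TCP orientation; "force": force on the tool from outside, world axes, zero at the start; "wrist_torque": the same for the moment, N m; "opening": finger opening in m.
Only numpy, scipy, OpenCV 4.12 (cv2) and the standard library are available. Lean on these libraries where they do the work, as an engineer would, in place of code of your own. Each camera call takes 0.05 s, during which the arm holds its last target. There are 200 camera calls.

## Working session

There is one attempt and no reset: what is moved stays moved. The work goes in short steps, each a Python script; the robot and the scene stay as the last script left them, time stands still between calls to the robot, and variables do not carry over. Pictures are saved under pics/ and viewed, about 8 in all and at most 12, crops included, and the job is handed in when it is done.

```bash
ls; mkdir -p pics; python3 - <<'E'
from rig import robot,kinematics,get_obs,cams
import cv2,pickle
d={n:cams.read_camera(n) for n in("scene","top")}
pickle.dump(d,open("c0.pkl","wb"))
for n in d:
    cv2.imwrite(f"pics/{n}0.png",d[n]["img"]); print(n,d[n]["intrinsics"],d[n]["R"],d[n]["t"])
o=get_obs();print(o["time"],o["ee_pos"],o["tool_rot"])
E
```

```text
pics
scene [[395.84797944   0.         278.96865736]
 [  0.         395.84797944 211.05182589]
 [  0.           0.           1.        ]] [[-0.80381713  0.59485271  0.00531802]
 [ 0.42620468  0.5821157  -0.6924528 ]
 [-0.41500312 -0.55433886 -0.72144358]] [ 0.47176522 -0.21160218  1.03953133]
top [[425.49503538   0.         281.13823317]
 [  0.         425.49503538 200.44060282]
 [  0.           0.           1.        ]] [[ 0.01112354 -0.99992776 -0.00455479]
 [-0.98594828 -0.01020851 -0.16673864]
 [ 0.16668009  0.00634551 -0.98599061]] [0.01449484 0.60959129 0.68936932]
0.1 [0.19001117 0.48875497 0.23055191] [-1.57255151e+00 -5.98430812e-07 -3.70800563e-01]
```

View pics/top0.png

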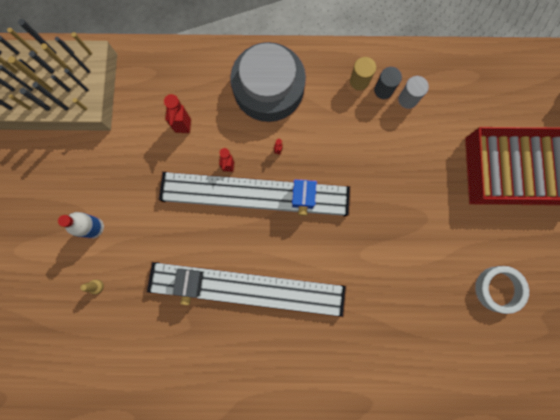

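View pics/scene0.png

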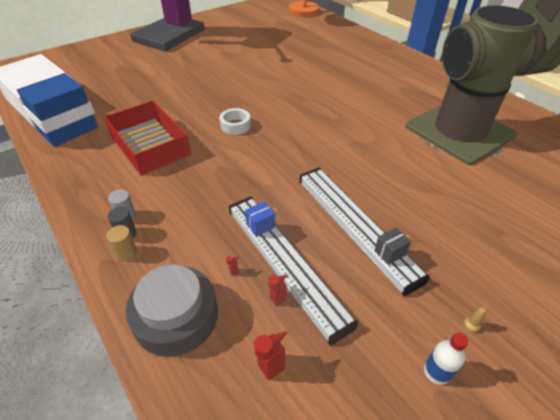

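The top view shows the blue slide at (304,194) on the far rail and the grey slide at (187,284) on the near rail. Three red posts could be taken for the pointer: small (278,146), middle (226,160) and large (178,113). By the description it's the middle one; I'll check that in a close crop.

```bash
cat > h.py <<'E'
import numpy as np,cv2
def ray(c,uv,z):
    K,R,t=c["intrinsics"],c["R"],c["t"]
    d=R.T@np.linalg.inv(K)@[*uv,1]; o=-R.T@t
    return o+d*(z-o[2])/d[2]
def proj(c,X):
    p=c["intrinsics"]@(c["R"]@np.asarray(X)+c["t"]); return p[:2]/p[2]
def blobs(img,lo,hi,box=None,amin=15):
    h=cv2.cvtColor(img,cv2.COLOR_BGR2HSV); m=cv2.inRange(h,lo,hi)
    if lo[0]==0 and hi[0]<15: m|=cv2.inRange(h,(170,lo[1],lo[2]),(180,255,255))
    n,l,s,c=cv2.connectedComponentsWithStats(m)
    return [(s[i].tolist(),c[i].round(1).tolist()) for i in range(1,n) if s[i][4]>=amin],l
E
python3 - <<'E'
import pickle,cv2,numpy as np
d=pickle.load(open("c0.pkl","rb"))
from h import *
a=d["top"]["img"][125:235,150:360]; b=d["scene"]["img"][190:345,215:365]
a=cv2.resize(a,None,fx=3.8,fy=3.8,interpolation=cv2.INTER_CUBIC)[:, :798]
cv2.imwrite("pics/cropt.png",a)
cv2.imwrite("pics/crops.png",cv2.resize(b,None,fx=3.8,fy=3.8,interpolation=cv2.INTER_CUBIC))
for n in d:
    print(n,"red",[x for x in blobs(d[n]["img"],(0,150,80),(8,255,255))[0]])
    print(n,"blue",[x for x in blobs(d[n]["img"],(108,120,60),(130,255,255))[0]])
E
```

```text
scene red [([104, 100, 87, 75, 2934], [149.0, 136.8]), ([226, 256, 12, 19, 169], [232.1, 264.4]), ([268, 275, 18, 30, 395], [276.3, 289.1]), ([253, 331, 34, 49, 1159], [269.8, 353.9]), ([451, 332, 18, 18, 251], [459.3, 340.6])]
scene blue [([407, 0, 42, 56, 1500], [426.7, 24.3]), ([451, 0, 15, 29, 189], [458.3, 12.8]), ([471, 0, 10, 14, 56], [475.4, 5.0]), ([18, 74, 69, 46, 1919], [52.4, 96.0]), ([37, 116, 60, 30, 672], [70.5, 130.7]), ([245, 203, 22, 22, 133], [253.9, 210.0]), ([251, 209, 23, 26, 431], [262.1, 221.4]), ([427, 355, 29, 26, 309], [437.7, 371.0])]
top red [([164, 94, 27, 39, 735], [176.4, 114.5]), ([469, 126, 91, 80, 1362], [507.8, 169.2]), ([524, 135, 8, 22, 28], [529.3, 143.5]), ([465, 136, 5, 57, 88], [467.0, 165.4]), ([550, 136, 3, 16, 16], [551.3, 143.5]), ([274, 138, 9, 17, 113], [277.8, 146.2]), ([219, 148, 16, 24, 295], [225.8, 160.3]), ([58, 215, 14, 12, 141], [64.3, 220.6])]
top blue [([292, 180, 24, 28, 487], [303.6, 193.5]), ([86, 217, 14, 20, 102], [93.9, 227.8])]
```

View pics/cropt.png

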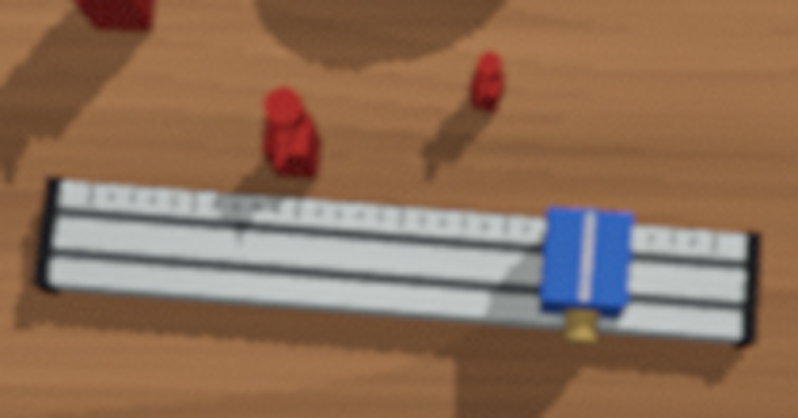

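View pics/crops.png

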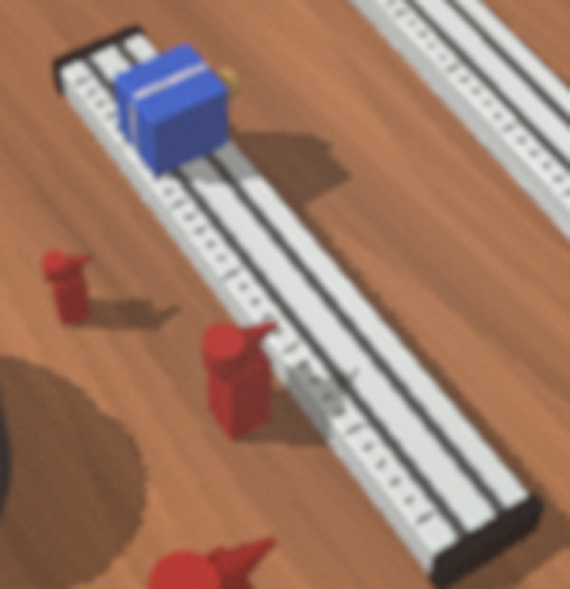

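The crops confirm it: the middle post (top 226,160; scene 276,289) stands beside the blue slide's rail. Its cone tip is at about (287.6,275.3) in the scene view. The white line's middle is at about (304.6,192.5) in the top view.

```bash
python3 - <<'E'
import pickle
d=pickle.load(open("c0.pkl","rb"))
from h import *
T,S=d["top"],d["scene"]
np.set_printoptions(precision=4,suppress=True)
print("cams",-T["R"].T@T["t"],-S["R"].T@S["t"])
tc=lambda u,v:((u+.5)/3.8-.5+150,(v+.5)/3.8-.5+125)
sc=lambda u,v:((u+.5)/3.8-.5+215,(v+.5)/3.8-.5+190)
L=ray(T,tc(49,235),.0235);Rr=ray(T,tc(752,288),.0235)
ax=(L-Rr)[:2];print("rail",L,Rr,np.hypot(*ax)); 
ax/=np.hypot(*ax); yaw=np.arctan2(-ax[0],ax[1]); n=np.array([ax[1],-ax[0]]);print("yaw deg",np.degrees(yaw))
C=((L+Rr)/2)[:2]
loc=lambda X:((X[:2]-C)@n,(X[:2]-C)@ax)
for nm,X in [("tip scene",ray(S,sc(276,324),.058)),("tip top",ray(T,tc(290,168),.058)),
 ("line top",ray(T,tc(588,256),.065)),("line a",ray(T,tc(590,212),.065)),("line b",ray(T,tc(586,302),.065)),
 ("line scene",ray(S,sc(171,83),.065)),("sc a",ray(S,sc(134,99),.065)),("sc b",ray(S,sc(208,67),.065))]:
    print(nm,X,"x,y in rail",np.array(loc(X)))
g=ray(T,(187.5,282),.065);print("grey",g,loc(g))
for z,(u,v) in [(.066,(283,103))]: print("post top",ray(T,tc(u,v),z),loc(ray(T,tc(u,v),z)))
E
```

```text
cams [0.486  0.0163 0.7814] [0.9008 0.4188 0.6009]
rail [0.6376 0.2373 0.0235] [ 0.6154 -0.0986  0.0235] 0.3366148325983495
yaw deg -3.790765778572255
tip scene [0.6641 0.1268 0.058 ] x,y in rail [0.0338 0.0599]
tip top [0.6632 0.1181 0.058 ] x,y in rail [0.0335 0.0511]
line top [ 0.6221 -0.0187  0.065 ] x,y in rail [ 0.0015 -0.0881]
line a [ 0.6424 -0.0195  0.065 ] x,y in rail [ 0.0218 -0.0876]
line b [ 0.6011 -0.0178  0.065 ] x,y in rail [-0.0195 -0.0886]
line scene [ 0.6224 -0.0135  0.065 ] x,y in rail [ 0.0014 -0.0829]
sc a [ 0.6431 -0.0153  0.065 ] x,y in rail [ 0.0222 -0.0833]
sc b [ 0.6013 -0.0117  0.065 ] x,y in rail [-0.0198 -0.0825]
grey [0.4685 0.1745 0.065 ] (np.float64(-0.16457459985007059), np.float64(0.09446805888911208))
post top [0.6918 0.1211 0.066 ] (np.float64(0.061758895095496744), np.float64(0.05602803024096811))
```

Both views put the line-to-tip distance at about 140–144 mm, and the rail length checks out (337 vs 338). I'll approach from behind with closed fingers, make the first tap short, and read the force.

```bash
cat >> h.py <<'E'
C=np.array([.6265,.06935]); yaw=-.0662
ax=np.array([-np.sin(yaw),np.cos(yaw)]); n=np.array([ax[1],-ax[0]])
def P(y,z,x=.0): return [*(C+ax*y+n*x),z]
def loc(X): return np.array([(np.asarray(X)[:2]-C)@n,(np.asarray(X)[:2]-C)@ax])
E
python3 - <<'E'
from rig import robot,kinematics,get_obs,cams
from h import *
robot.command_gripper(0.0,30)
best=None
for k in (np.pi/2,-np.pi/2):
    o=[-np.pi/2,0,yaw+k]; q=kinematics.inverse_kinematics(P(-.150,.2),o); print(k,q)
    if q is not None and (best is None or abs(q[5])<abs(best[1][5])): best=(o,q)
o=best[0]
robot.reach(P(-.150,.2),o)
robot.line_to(P(-.150,.040),o,feed=.15)
s=get_obs();print(s["time"],loc(s["ee_pos"]),s["ee_pos"],s["force"],s["opening"])
c=cams.read_camera("scene");t=cams.read_camera("top")
robot.line_to(P(-.115,.040),feed=.06)
s=get_obs();print(s["time"],loc(s["ee_pos"]),s["force"])
cv2.imwrite("pics/v1.png",np.vstack([cv2.resize(c["img"][130:290,180:380],(600,480))[:300],cv2.resize(t["img"][130:230,180:380],(600,300))]))
E
```

```text
1.5707963267948966 [-0.12954038  0.44023071  0.05191049  1.18247611  0.         -1.6341367 ]
-1.5707963267948966 [-0.12954038  0.44023071  0.05191049  1.18247611  0.          1.50745595]
4.6083 [ 0.00088914 -0.14995592] [ 0.61746736 -0.08033627  0.04097384] [ 0.2389475  -0.20179611 -0.22612837] 0.00015035055598261752
5.4417 [-1.60278976e-05 -1.14719121e-01] [-0.18883735 -0.9729929   0.83758206]
```

View pics/v1.png

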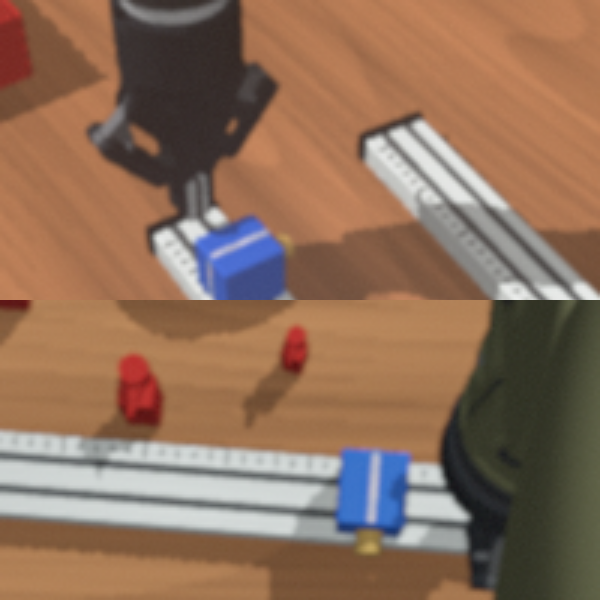

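The fingers stand behind the blue slide on the centre line, just about touching its rear face. Next come the taps, with a back-off and a measurement after each.

```bash
cat >> h.py <<'E'
def line(c,name):
    "centre of the white line on the blue slide's top (rail x,y at z=.065): midpoint of white pixels in the blue blob's hull"
    img=c["img"]; h=cv2.cvtColor(img,cv2.COLOR_BGR2HSV)
    u0,v0=proj(c,P(0,.065)); m=cv2.inRange(h,(105,110,50),(130,255,255))
    mask=np.zeros_like(m); corners=np.array([proj(c,P(y,z,x)) for y in(-.14,.1) for x in(-.03,.03) for z in(.02,.07)],np.int32)
    cv2.fillConvexPoly(mask,cv2.convexHull(corners),255); m&=mask
    hull=cv2.convexHull(cv2.findNonZero(m)); hm=np.zeros_like(m); cv2.fillConvexPoly(hm,hull,255)
    w=cv2.inRange(h,(0,0,110),(180,100,255))&hm
    pts=cv2.findNonZero(w)[:,0].astype(float)
    L=np.array([loc(ray(c,p,.065)) for p in pts]); L=L[abs(L[:,0])<.015]
    return np.median(L[:,1]),len(L)
E
python3 - <<'E'
from rig import robot,get_obs,cams
from h import *
def rep(tag):
    s=get_obs(); print(tag,round(s["time"],2),loc(s["ee_pos"]).round(4),np.round(s["force"],1))
def look():
    r=[]
    for n in("scene","top"):
        c=cams.read_camera(n)
        try: r.append((n,line(c,n)))
        except Exception as e: r.append((n,str(e)[:40]))
    print(r)
look()
for y in (-.080,-.050):
    robot.line_to(P(y,.040),feed=.06); rep("push")
    robot.hold(.3); robot.line_to(P(y-.012,.040),feed=.06); robot.hold(.25); rep("back"); look()
c=cams.read_camera("scene");t=cams.read_camera("top")
cv2.imwrite("pics/v2.png",np.vstack([cv2.resize(c["img"][190:290,210:360],(600,400)),cv2.resize(t["img"][140:220,200:350],(600,320))[:200]]))
E
```

```text
[('scene', (np.float64(-0.08214133534460527), 50)), ('top', (np.float64(-0.06535340553887765), 14))]
push 6.28 [ 0.0001 -0.0807] [ 0.2 -5.   0.6]
back 7.17 [-0.     -0.0917] [ 0.9 -0.  -0.2]
[('scene', (np.float64(-0.048146062990197955), 54)), ('top', 'OpenCV(4.12.0) /io/opencv/modules/imgpro')]
push 8.12 [ 0.0001 -0.0502] [-0.  -1.9 -0.2]
back 9.03 [-0.     -0.0617] [-0.7 -0.2  0.9]
[('scene', (np.float64(-0.018038720234716907), 57)), ('top', 'OpenCV(4.12.0) /io/opencv/modules/imgpro')]
```

View pics/v2.png

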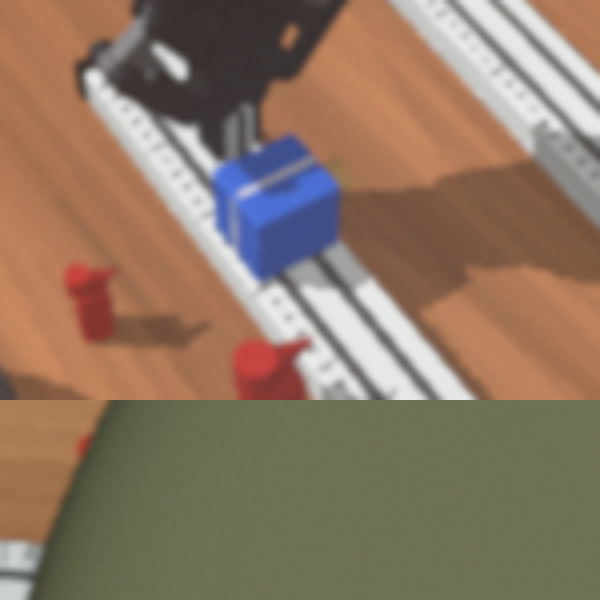

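The slide follows the fingers 1:1, with the line at TCP + 32 mm. It has been at rest while well short (about 78 mm), so stage 1 is met. The tip is again at scene pixel (287.4,275.6), rail y ≈ 0.060. I'll do two more taps and then a short final one.

```bash
python3 - <<'E'
from rig import robot,get_obs,cams
from h import *
def rep(tag):
    s=get_obs(); print(tag,round(s["time"],2),loc(s["ee_pos"]).round(4),np.round(s["force"],1))
for y in (-.022,.004,.021):
    robot.line_to(P(y,.040),feed=.05); rep("push")
    robot.hold(.3); robot.line_to(P(y-.012,.040),feed=.06); robot.hold(.25); rep("back")
    c=cams.read_camera("scene"); print(line(c,"scene"))
cv2.imwrite("pics/v3.png",cv2.resize(c["img"][220:320,230:360],(780,600),interpolation=cv2.INTER_CUBIC))
E
```

```text
push 10.18 [ 0.0001 -0.0226] [ 0.4 -4.   1.1]
back 11.07 [ 0.     -0.0337] [0.3 0.6 0.8]
(np.float64(0.009810089654758531), 58)
push 12.03 [0.0001 0.0035] [ 0.1 -4.6  1.3]
back 12.93 [-0.     -0.0077] [ 0.3 -0.3 -0.6]
(np.float64(0.03579725797443381), 62)
push 13.72 [0.0001 0.0207] [ 0.6 -4.5  0.1]
back 14.62 [-0.      0.0093] [-0.2 -0.5  0.6]
(np.float64(0.05311842930736378), 64)
```

View pics/v3.png

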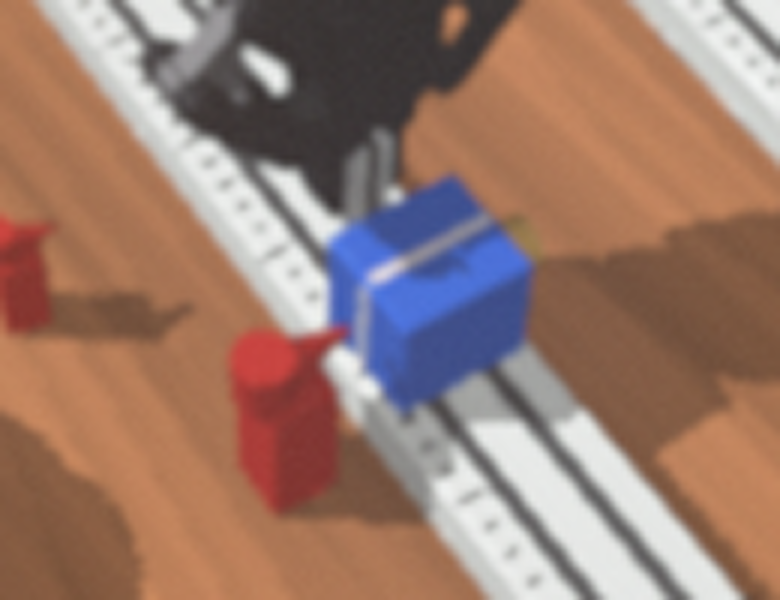

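The line is about 6–7 mm short by ray casting (0.0531 vs 0.0599), and the picture agrees: tip at crop (347,330), line running (370,280)–(490,220). One last 6 mm tap, then retreat and check from above.

```bash
python3 - <<'E'
from rig import robot,get_obs,cams
from h import *
robot.line_to(P(.0270,.040),feed=.03); robot.hold(.3)
robot.line_to(P(-.03,.040),feed=.1)
robot.line_to(P(-.03,.2),feed=.2)
robot.movej([1.2,.26,-.138,1.173,0,1.571]); robot.hold(.2)
S=cams.read_camera("scene");T=cams.read_camera("top")
print("scene",line(S,"s"),"top",line(T,"t"),get_obs()["time"],get_obs()["force"])
for n,c in(("scene",S),("top",T)):print(n,[b for b in blobs(c["img"],(0,150,80),(8,255,255))[0] if 80<b[0][4]<600])
cv2.imwrite("pics/v4.png",np.vstack([cv2.resize(S["img"][230:305,230:360],(600,346),interpolation=cv2.INTER_CUBIC),cv2.resize(T["img"][140:300,150:350],(600,480),interpolation=cv2.INTER_CUBIC)[:250]]))
cv2.imwrite("pics/v5.png",cv2.resize(T["img"][140:310,140:365],(794,600),interpolation=cv2.INTER_CUBIC))
E
```

```text
scene (np.float64(0.05893773974957658), 59) top (np.float64(0.05607592398074952), 87) 19.9167 [-0.48740506  0.37636319 -1.20889496]
scene [([226, 256, 13, 19, 168], [232.1, 264.4]), ([268, 275, 18, 30, 378], [276.1, 289.1]), ([451, 332, 18, 18, 250], [459.3, 340.6])]
top [([274, 138, 9, 17, 113], [277.8, 146.2]), ([219, 148, 16, 24, 296], [225.8, 160.3]), ([57, 215, 15, 12, 142], [64.2, 220.6])]
```

View pics/v4.png

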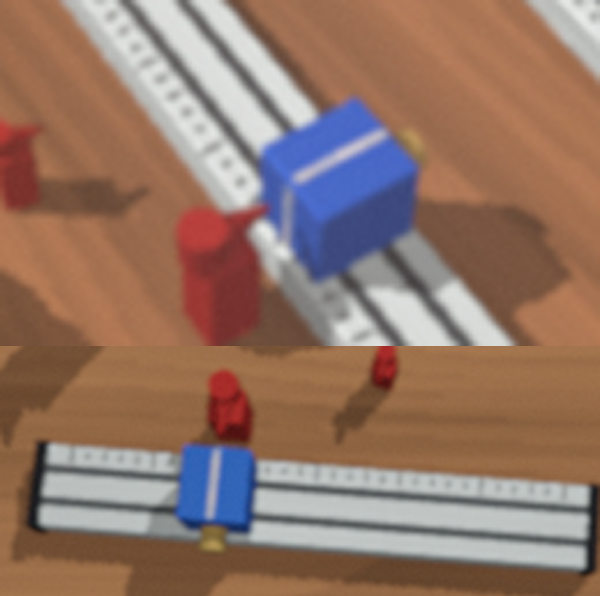

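View pics/v5.png

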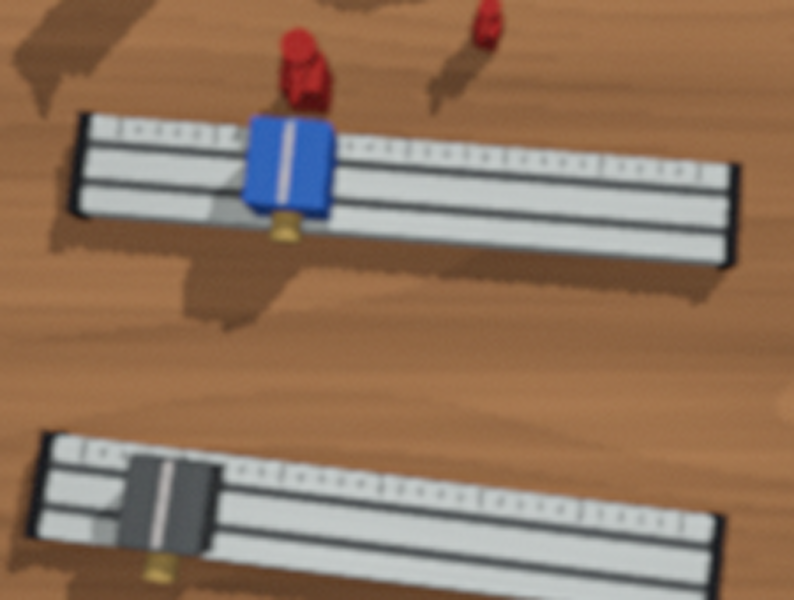

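In the scene view the line is level with the tip to about -1 mm. In the top view it matches the post's axis (0.0561 vs 0.0560). The grey slide is still at top (187,284) and the arm is clear, so I'm handing in.

```bash
python3 -c "
from rig import robot
robot.finish_job()"
```

```text
the job is handed in; nothing more can be done
```

The blue slide is set level with the middle-sized red pointer, and the job is handed in at about 20 s of the 40 s allowed; no verdict was reported.

- **Taps:** I tapped it from behind with closed fingers, six taps in all, with pushes of about 5 N. It came to rest between taps, and did so four times while more than 20 mm short of the pointer.
- **Last check, scene camera:** the white line is about 1 mm short of the tip (0.0589 vs 0.0599 along the rail).
- **Last check, top camera:** the line is level with the post's axis (0.0561 vs 0.0560).
- **Disagreement:** one rough top-view reading of the tip itself, hard to see against the post, would put the line about 5 mm past it. I gave it less weight; it is still within the 10 mm tolerance.
- **Clear of the scene:** by eye, the dark grey slide has not moved from its starting pixel, and the arm is back at its start pose, touching nothing.

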